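# Ease the lid of the setting-block case shut

## Task

The lid of the small grey case with the setting block stands open, leaning back to the left past upright. Gently tip it over to the right from behind with a fingertip, then get under its front lip while it is falling, catch it on the outside of the fingers and lower it fully shut slowly, at about 2 cm per second at the lip, so that it never drops or bumps onto the case. Do not grip or pinch the lid or push the case about, leave the block and the other things where they are, and finish clear of everything.

Things in the scene. Friction and masses are not known exactly. Their poses are not given: they have to be found in the camera images.
- case: Grey painted open-topped case, standing loose on the worktable, heavy (about 1.6 kg). Outside 90 mm deep (its x), 130 mm wide (its y), 80 mm high to the rim; walls 5 mm. Origin: centre of its underside. x points to the hinge side (about to the robot's left), so the front, with the lip, faces its -x (about to the robot's right); z up.
- hinge (a point): Middle of the lid's hinge axis, on the top of the case's rear (left) rim, 45 mm to +x of the case's centre and 80 mm above the table. Axes as the case's: the hinge axis runs along y.
- lid (a joint): Lid angle, rad: 0 shut (level on the rim), 1.57 upright, 1.85 open against its stop, where it leans by itself. Ahead of upright it falls shut, slowed by a worn viscous damper (0.14 N m s/rad): speed about 0.67 rad/s times the cosine of the angle (creeps near upright, about 3 s from 1.45 to 0.4), and bumps down unless caught. 1 or 2 N at the lip move it. Nothing else holds it.
- lip (a point): Middle of the free edge of the lid, on its underside. The lid: flat aluminium plate, 0.16 kg, 120 mm from hinge axis to lip, 130 mm wide, 5 mm thick, underside level with the hinge axis. Shut, it juts 30 mm out in front of the case, 80 mm above the table, free space beneath. Axes turn with the lid: x towards the hinge, z out of the outer (upper) face.
- gauge_block: Setting block, a pale ground steel block 25x40x35 mm lying in the cut-out of the black insert in the case, 26 mm above the case's underside; its top is 19 mm below the rim. Origin: centre of its underside. Stays there.
- screw_tin: Round off-white tin, 64 mm across, 25 mm high, bystander on the table to the right of the case. Origin: centre of its underside.
- stopwatch: Dark grey stopwatch with a small display, 50x62x19 mm, bystander to the right of the case. Origin: centre of its underside.
- pom_pin: White plastic pin standing upright, 15 mm across, 26 mm high, bystander to the right of the case. Origin: centre of its underside.
Things that resemble listed ones, but are neither listed nor needed, are in the scene too. What is shaped like the gauge_block but purple or red is not meant.

How it is judged (in metres and radians):
On the way, in this order (a step that is already met when the one before it is completed fails the run):
1. the lid has been tipped forward past upright (value of joint lid below 1.5 rad).
2. the lid, half way down, is caught: a finger bears it and it no longer falls freely (value of joint lid between 0.25 and 1 rad and contact force between the fingers and case above 0.1 N and velocity of joint lid above -0.4 rad/s), for 0.2 s.
At the end, for the whole second after the job is handed in: The lid is shut (within 0.04 rad), the case stands level and at rest where it stood (within 20 mm), the setting block still lies in its cut-out (within 10 mm), and the tin, stopwatch and pin are where they stood (within 15 mm) (value of joint lid below 0.04 rad and linear speed of case below 0.01 m/s and angle between case's own z axis and vertical below 0.03 rad and distance of case from where it was at the start of the episode below 0.02 m and x of gauge_block in the frame of case between -0.01 and 0.01 m and y of gauge_block in the frame of case between -0.01 and 0.01 m and z of gauge_block in the frame of case below 0.032 m and distance of each of screw_tin, stopwatch, pom_pin from where it was at the start of the episode below 0.015 m); the robot touches nothing.
It fails at once if the lid comes down onto the case with a bump: faster than 0.4 rad/s (48 mm/s at the lip) in the last 0.25 rad (value of joint lid below 0.25 rad and velocity of joint lid below -0.4 rad/s).
It fails at once if the lid or the case is gripped, pinched or pushed hard: more than 25 N (contact force between the fingers and case above 25 N).
It fails at once if the case is pushed about (more than 20 mm), lifted or tipped (distance of case from where it was at the start of the episode above 0.02 m or height (world z) of case above 0.008 m or angle between case's own z axis and vertical above 0.1 rad).
It fails at once if the setting block is touched (contact force between the fingers and gauge_block above 0.2 N).
It fails at once if a bystander is moved by more than 15 mm (distance of any of screw_tin, stopwatch, pom_pin from where it was at the start of the episode above 0.015 m).
It also fails if it takes over 54 s, if anything falls off the work surface, if the arm or the gripper's body presses on something with over 40 N, if the wrist force passes 120 N, or if a joint passes its speed limit or range.

## Robot

A 6-joint arm with a two-finger parallel gripper is mounted at the origin on a cart in front of the work surface, level with it; the furniture and walls round the work are solid. World frame = base frame: x ahead of the robot, y to its left, z up, the work surface at z = 0. Lengths are in m, angles in degrees, forces in N, time in s.
With the tool pointing down it reaches from about 0.375 to 0.9 m from the base axis. Payload 3.1 kg.
Tool frame: the origin (TCP) lies midway between the tips of the shut fingers; the grasp point (between the pads) lies bot.hold_point_z behind it (bot.hold_point_z is the distance from the TCP to the grasp point, in m); z points along the fingers, y is the direction in which the jaws open and shut (so a half turn about z gives the same grasp; the last joint's range is limited). The gripper opens to 87 mm and grips with 3 to 60 N. Pads are 19 mm wide; open, the fingers measure 117 mm over their backs; the gripper's body (75 mm by 190 mm) begins 51 mm behind the grasp point.
Start: joints at [64.372, 30.224, 82.088, -0, 67.689, -10.227], TCP at [0.166, 0.603, 0.223] pointing down, gripper open.
Joint ranges: [-176.69, 176.69], [-43.24, 126.21], [12.49, 139.97], [-82, 262], [0, 151.66], [-163.58, 163.58]. Speed limits (degrees/s): [159.86, 159.86, 180, 180, 180, 180].

## Interface

Orientations are given as a 3x3 rotation matrix whose columns are the frame's x, y, z axes.
In Python, from rig import bot, vision, order gives the robot as it stands. The module is installed in compiled form; this text tells all that it offers.
- The arm moves only by the tool move_arm, never from a script. Its argument "moves" is a list of rows, each an object of numbers: "hand": the finger opening in mm, from 0 to 87; "x", "y", "z": the shift along the tool's x, y, z in units of 25 mm (1.0 is 25 mm); "wx", "wy", "wz": the turn, a rotation vector about the tool's x, y, z in degrees. In form: [{"hand": .., "x": .., "y": .., "z": .., "wx": .., "wy": .., "wz": ..}, ...]. A call has 1 to 20 rows; each row shifts and turns the commanded pose from where the row before left it, along the tool's axes as they then stand; what a row does not reach is not made up. A row lasts 1/10 s, in which the tool goes at most 50 mm and 8.59 degrees, less where a joint would pass 70% of its speed; a pose out of reach is approached as far as the arm can. A call is refused whole if a number of a shift passes 1 or a number of a turn 8.59, either way. A call with a gripper value outside its range is refused whole. The fingers move at their own pace and stop on an object; the grip force is fixed at half the most. Time passes only in rows, so rows that do not move let the fingers close. It gives the time, the measured TCP pose, the force and the opening at its end, in the units of the state.
- bot.read_state(): the state, without advancing time (a new reading comes with each control period).
- vision.capture(name): name is "scene" or "side" or "wrist"; returns a dict with "image" (420x560x3 uint8, red, green, blue), "z_map" (420x560 float32, m along the optical axis (not along the pixel's ray), 0 where there is no reading), "fx", "fy", "cx", "cy" (pixels), "pose" (4x4, takes a point from camera to world coordinates); the wrist camera has in their place "hand_eye" (4x4, takes a point from camera to tool coordinates, whose origin is the TCP and whose axes are the flange's). Camera axes: x right, y down, z forward; pixel columns grow to the right and rows downward; lengths in m; the calibration is good to about 2 mm. The wrist camera is an equidistant fisheye: a pixel r from the principal point sees the ray r / f radians off the axis. A picture is of the moment at which its call begins: read the wrist's pose just before it.
- order.hand_in(): hands the job in, once; it reports no verdict.
The state is a dict: "time_s": time; "joint_positions": joint angles; "qvel": joint speeds; "tau": joint torques, N m; "position": TCP position; "tcp_rot": TCP orientation; "force": force on the tool from outside, world axes, zero at the start; "moment": the same for the moment, N m; "opening": opening from 0.0 (shut) to 1.0 (fully open).
Only numpy, scipy, OpenCV 4.12 (cv2) and the standard library are available. Lean on these libraries where they do the work, as an engineer would, in place of code of your own. Each camera call takes 0.05 s, during which the arm holds its last target.

## Working session

There is one attempt and no reset: what is moved stays moved. The work goes in short steps, Python scripts to look and compute and a tool call to move; the robot and the scene stay as the last step left them, time stands still between calls to the robot, and variables do not carry over. Pictures are saved under pics/ and viewed, and the job is handed in when it is done.

Besides the shell and the picture viewer there is one more tool, called after "Call:" as a command line: name --argument value ..., lists and objects as JSON in quotes. move_arm: Moves the arm, as the interface text tells. Its arguments: {"type":"object","properties":{"moves":{"type":"array"}},"required":["moves"]}

```bash
mkdir -p pics
cat > h.py <<'E'
from rig import bot, vision, order
import numpy as np, cv2, pickle
def snap(n,f):
    st=bot.read_state(); c=vision.capture(n); cv2.imwrite(f'pics/{f}.png',c['image'][:,:,::-1]); 
    pickle.dump((st,c),open(f'pics/{f}.pkl','wb')); return st,c
def pts(c):
    z=c['z_map']; v,u=np.mgrid[:z.shape[0],:z.shape[1]]
    P=np.stack([(u-c['cx'])/c['fx']*z,(v-c['cy'])/c['fy']*z,z,np.ones_like(z)],-1)
    W=P@np.array(c['pose']).T; W=W[...,:3]; W[z==0]=np.nan; return W
E
python3 - <<'E'
from h import *
st=bot.read_state();print({k:np.round(v,3).tolist() for k,v in st.items()}, bot.hold_point_z)
for n in ['scene','side']:
    s,c=snap(n,n+'0'); print(n,c['fx'],np.round(c['pose'],3).tolist())
E
```

```text
{'time_s': 0.0, 'joint_positions': [64.372, 30.282, 82.157, -0.001, 67.689, -10.225], 'qvel': [-0.013, 0.026, 0.005, -0.081, 0.057, -0.003], 'tau': [0.002, -44.004, -17.659, 0.063, 0.059, -0.0], 'position': [0.166, 0.602, 0.222], 'tcp_rot': [[-0.964, 0.266, -0.001], [0.266, 0.964, -0.002], [0.0, -0.002, -1.0]], 'force': [-0.094, -0.759, -0.681], 'moment': [-0.036, -0.008, 0.006], 'opening': 0.999} 0.0187
scene 473.9153893208285 [[0.85, -0.227, 0.475, 0.157], [-0.526, -0.387, 0.757, -0.668], [0.012, -0.893, -0.449, 0.484], [0.0, 0.0, 0.0, 1.0]]
side 385.9249653698777 [[0.991, 0.119, -0.055, 0.61], [0.13, -0.865, 0.484, -0.41], [0.01, -0.487, -0.873, 0.798], [0.0, 0.0, 0.0, 1.0]]
```

View pics/scene0.png

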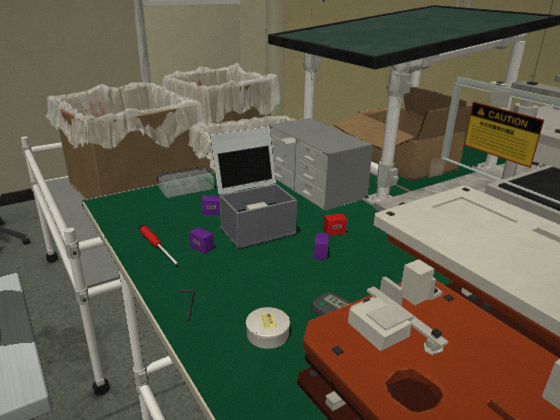

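View pics/side0.png

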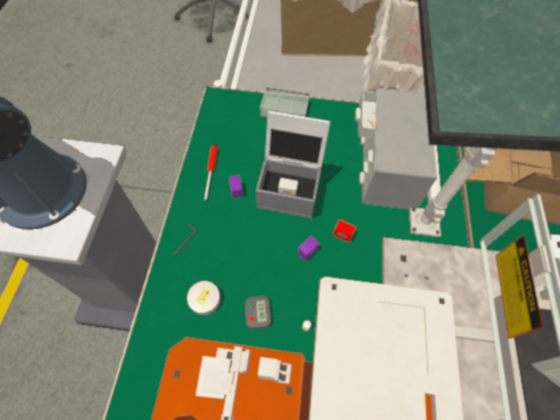

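The case stands at about (258,212) in the scene view and (290,190) in the side view. Its open lid leans away to the left, with the lip edge at the top near (298,120) in the side view. I'll measure both next.

Run:
```python
from h import *
for n,x0,y0,x1,y1 in [('scene',180,110,320,260),('side',220,80,360,230)]:
    s,c=pickle.load(open(f'pics/{n}0.pkl','rb'));cv2.imwrite(f'pics/{n}0c.png',cv2.resize(c['image'][y0:y1,x0:x1,::-1],None,fx=4,fy=4,interpolation=cv2.INTER_CUBIC))
s,c=pickle.load(open('pics/side0.pkl','rb'));W=pts(c)
for u,v in [(270,116),(298,120),(327,123),(264,160),(320,168),(258,206),(312,215),(288,187),(203,298),(258,312),(307,325),(345,231),(309,247),(236,185),(400,100),(285,100),(211,160)]: print(u,v,np.round(W[v,u],3))
s,c=pickle.load(open('pics/scene0.pkl','rb'));W=pts(c)
print()
for u,v in [(214,138),(271,133),(218,188),(273,183),(224,212),(294,205),(267,328)]: print(u,v,np.round(W[v,u],3))
```

```text
270 116 [0.534 0.142 0.187]
298 120 [0.593 0.139 0.187]
327 123 [0.652 0.136 0.19 ]
264 160 [0.515 0.162 0.002]
320 168 [0.653 0.102 0.079]
258 206 [0.521 0.024 0.008]
312 215 [0.649 0.021 0.001]
288 187 [0.587 0.053 0.061]
203 298 [ 0.445 -0.211  0.025]
258 312 [ 0.559 -0.223  0.02 ]
307 325 [ 0.659 -0.237  0.026]
345 231 [ 0.722 -0.028  0.036]
309 247 [ 0.648 -0.075  0.034]
236 185 [0.465 0.057 0.037]
400 100 [0.822 0.282 0.133]
285 100 [0.547 0.34  0.036]
211 160 [0.388 0.131 0.02 ]

214 138 [0.537 0.145 0.185]
271 133 [0.773 0.31  0.111]
218 188 [0.528 0.117 0.091]
273 183 [0.647 0.1   0.082]
224 212 [0.524 0.086 0.051]
294 205 [0.642 0.013 0.068]
267 328 [ 0.437 -0.22   0.024]
```

View pics/scene0c.png

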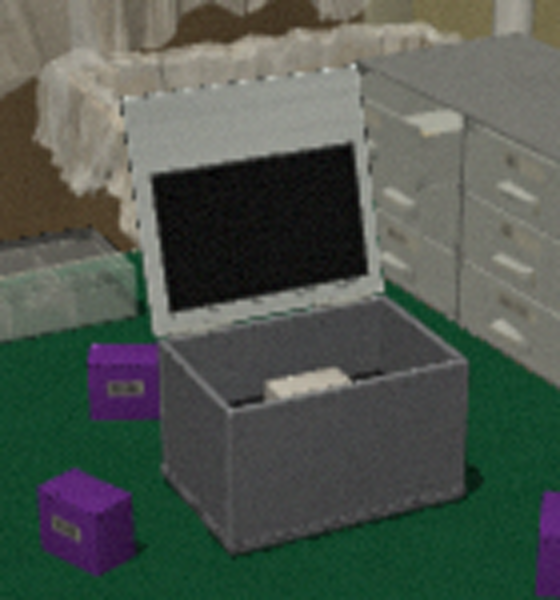

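View pics/side0c.png

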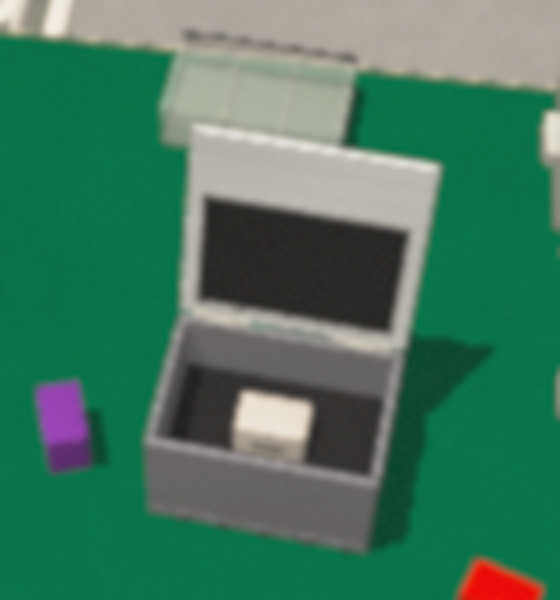

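The crops show the grey case with its lid leaning back and the pale block inside. The purple and red blocks outside the case are decoys. Now I'll fit the poses from depth.

Run:
```python
from h import *
from scipy.optimize import least_squares
A=[];
for n in ['side','scene']:
    s,c=pickle.load(open(f'pics/{n}0.pkl','rb'));W=pts(c).reshape(-1,3)
    m=(W[:,0]>.5)&(W[:,0]<.68)&(W[:,1]>-0.02)&(W[:,1]<.18)&(W[:,2]>.01)&(W[:,2]<.23)
    P=W[m];
    print(n,m.sum(), 'lid z max',np.nanpercentile(P[:,2],99.5))
    L=P[P[:,2]>.1]; ctr=L.mean(0);U,S,V=np.linalg.svd(L-ctr);nn=V[2]
    print(' lid ctr',ctr.round(4),'n',nn.round(4),'res',S[2]/len(L)**.5,'tilt from vert deg',np.degrees(np.arcsin(abs(nn[2]))),'yaw',np.degrees(np.arctan2(nn[1],nn[0])))
    # front face
    F=P[(P[:,2]<.072)&(P[:,2]>.012)&(P[:,1]<.04)]
    for _ in range(5):
        q=np.polyfit(F[:,0],F[:,1],1);r=F[:,1]-np.polyval(q,F[:,0]);F=F[abs(r)<max(.003,1.5*r.std())]
    print(' front: slope deg',np.degrees(np.arctan(q[0])),'y at x=.585',np.polyval(q,.585),len(F),'x range',np.percentile(F[:,0],[1,99]))
    R=P[abs(P[:,2]-.08)<.006]; print(' rim',len(R),R.min(0).round(3),R.max(0).round(3))
    A.append(P)
    e=L[L[:,2]>L[:,2].max()-.012]; print(' lid x',np.percentile(L[:,0],[.5,99.5]))
```

```text
side 5659 lid z max 0.1958579859845634
 lid ctr [0.5928 0.1279 0.1512] n [-0.0771 -0.9538  0.2902] res 0.001292721748912897 tilt from vert deg 16.872532678823347 yaw -94.61985724811755
 front: slope deg -4.615138263339913 y at x=.585 0.018370995828998635 751 x range [0.52041736 0.64682375]
 rim 619 [0.52  0.012 0.074] [0.655 0.115 0.086]
 lid x [0.52843836 0.65644452]
scene 7239 lid z max 0.19345775249754227
 lid ctr [0.5899 0.1271 0.1479] n [-0.078  -0.9535  0.2911] res 0.0016621176608850635 tilt from vert deg 16.925777787533697 yaw -94.67651131622189
 front: slope deg -4.576899597553491 y at x=.585 0.01780412412676611 1575 x range [0.51966633 0.64628224]
 rim 729 [0.518 0.011 0.074] [0.656 0.117 0.086]
 lid x [0.527519   0.65635291]
```

Call:
move_arm --moves '[{"hand": 0, "x": -0.5, "y": -0.3, "z": -0.4}, {"hand": 0, "x": -0.8, "y": -0.45, "z": -0.4}, {"hand": 0, "x": -0.8, "y": -0.45, "z": -0.4}, {"hand": 0, "x": -0.8, "y": -0.45, "z": -0.4}, {"hand": 0, "x": -0.8, "y": -0.45, "z": -0.4}, {"hand": 0, "x": -0.8, "y": -0.45, "z": -0.4}, {"hand": 0, "x": -0.8, "y": -0.45, "z": -0.4}, {"hand": 0, "x": -0.8, "y": -0.45, "z": -0.4}, {"hand": 0, "x": -0.8, "y": -0.45, "z": -0.4}, {"hand": 0, "x": -0.8, "y": -0.45, "z": -0.4}]'

```text
schema error: expected keys hand, x, y, z, wx, wy, wz
```

Run:
```python
from h import *
st=bot.read_state();print({k:np.round(v,3).tolist() for k,v in st.items()})
```

```text
{'time_s': 0.1, 'joint_positions': [64.372, 30.273, 82.149, -0.001, 67.688, -10.228], 'qvel': [-0.021, -0.185, -0.08, 0.034, -0.025, -0.073], 'tau': [-0.0, -44.098, -17.715, 0.063, 0.053, -0.0], 'position': [0.166, 0.602, 0.222], 'tcp_rot': [[-0.964, 0.266, -0.001], [0.266, 0.964, -0.002], [0.0, -0.002, -1.0]], 'force': [1.019, -0.274, 0.21], 'moment': [0.006, -0.019, 0.039], 'opening': 0.997}
```

Call:
move_arm --moves '[{"hand": 0, "x": -0.5, "y": -0.3, "z": -0.4, "wx": 0, "wy": 0, "wz": 0}, {"hand": 0, "x": -0.8, "y": -0.45, "z": -0.4, "wx": 0, "wy": 0, "wz": 0}, {"hand": 0, "x": -0.8, "y": -0.45, "z": -0.4, "wx": 0, "wy": 0, "wz": 0}, {"hand": 0, "x": -0.8, "y": -0.45, "z": -0.4, "wx": 0, "wy": 0, "wz": 0}, {"hand": 0, "x": -0.8, "y": -0.45, "z": -0.4, "wx": 0, "wy": 0, "wz": 0}, {"hand": 0, "x": -0.8, "y": -0.45, "z": -0.4, "wx": 0, "wy": 0, "wz": 0}, {"hand": 0, "x": -0.8, "y": -0.45, "z": -0.4, "wx": 0, "wy": 0, "wz": 0}, {"hand": 0, "x": -0.8, "y": -0.45, "z": -0.4, "wx": 0, "wy": 0, "wz": 0}, {"hand": 0, "x": -0.8, "y": -0.45, "z": -0.4, "wx": 0, "wy": 0, "wz": 0}, {"hand": 0, "x": -0.8, "y": -0.45, "z": -0.4, "wx": 0, "wy": 0, "wz": 0}]'

```text
time_s: 1.1
position: [0.3236, 0.4449, 0.3235]
tcp_rot: [[-0.964, 0.266, 0.0], [0.266, 0.964, -0.0], [-0.001, -0.0, -1.0]]
force: [0.9, 0.2, 0.1]
opening: 0.172
```

```bash
cat >> h.py <<'E'
def show():
    st=bot.read_state();print({k:np.round(st[k],3).tolist() for k in ['time_s','joint_positions','position','tcp_rot','force','opening']})
    import os
    L=pickle.load(open('log.pkl','rb')) if os.path.exists('log.pkl') else []
    L.append(st);pickle.dump(L,open('log.pkl','wb'));return st
E
python3 -c "
from h import *;show()"
```

```text
{'time_s': 1.1, 'joint_positions': [42.345, 18.343, 85.309, -0.03, 76.338, -32.222], 'position': [0.324, 0.445, 0.324], 'tcp_rot': [[-0.964, 0.266, 0.0], [0.266, 0.964, -0.0], [-0.001, -0.0, -1.0]], 'force': [0.86, 0.196, 0.064], 'opening': 0.172}
```

Call:
move_arm --moves '[{"hand": 0, "x": -0.9, "y": -0.7, "z": -0.2, "wx": 0, "wy": 0, "wz": 0}, {"hand": 0, "x": -0.9, "y": -0.7, "z": -0.2, "wx": 0, "wy": 0, "wz": 0}, {"hand": 0, "x": -0.9, "y": -0.7, "z": -0.2, "wx": 0, "wy": 0, "wz": 0}, {"hand": 0, "x": -0.9, "y": -0.7, "z": -0.2, "wx": 0, "wy": 0, "wz": 0}, {"hand": 0, "x": -0.9, "y": -0.7, "z": -0.2, "wx": 0, "wy": 0, "wz": 0}, {"hand": 0, "x": -0.9, "y": -0.7, "z": -0.2, "wx": 0, "wy": 0, "wz": 0}, {"hand": 0, "x": -0.9, "y": -0.7, "z": -0.2, "wx": 0, "wy": 0, "wz": 0}, {"hand": 0, "x": -0.9, "y": -0.7, "z": -0.2, "wx": 0, "wy": 0, "wz": 0}, {"hand": 0, "x": -0.9, "y": -0.7, "z": -0.2, "wx": 0, "wy": 0, "wz": 0}, {"hand": 0, "x": -0.9, "y": -0.7, "z": -0.2, "wx": 0, "wy": 0, "wz": 0}, {"hand": 0, "x": -0.9, "y": -0.7, "z": -0.2, "wx": 0, "wy": 0, "wz": 0}, {"hand": 0, "x": -0.9, "y": -0.7, "z": -0.2, "wx": 0, "wy": 0, "wz": 0}, {"hand": 0, "x": -0.9, "y": -0.7, "z": -0.2, "wx": 0, "wy": 0, "wz": 0}, {"hand": 0, "x": -0.9, "y": -0.7, "z": -0.2, "wx": 0, "wy": 0, "wz": 0}]'

```text
time_s: 2.5
position: [0.5614, 0.1247, 0.3933]
tcp_rot: [[-0.964, 0.266, 0.0], [0.266, 0.964, -0.0], [-0.0, -0.0, -1.0]]
force: [0.2, 0.1, -0.2]
opening: 0.006
```

```bash
python3 -c "
from h import *;show()"
```

```text
{'time_s': 2.5, 'joint_positions': [1.403, 17.762, 75.38, -0.024, 86.856, -73.155], 'position': [0.561, 0.125, 0.393], 'tcp_rot': [[-0.964, 0.266, 0.0], [0.266, 0.964, -0.0], [-0.0, -0.0, -1.0]], 'force': [0.157, 0.149, -0.228], 'opening': 0.006}
```

Call:
move_arm --moves '[{"hand": 0, "x": 0, "y": 0, "z": 0, "wx": 0, "wy": 0, "wz": 8}, {"hand": 0, "x": 0, "y": 0, "z": 0, "wx": 0, "wy": 0, "wz": 8}, {"hand": 0, "x": 0, "y": 0, "z": 0, "wx": 0, "wy": 0, "wz": 8}, {"hand": 0, "x": 0, "y": 0, "z": 0, "wx": 0, "wy": 0, "wz": 8}, {"hand": 0, "x": 0, "y": 0, "z": 0, "wx": 0, "wy": 0, "wz": 8}, {"hand": 0, "x": 0, "y": 0, "z": 0, "wx": 0, "wy": 0, "wz": 8}, {"hand": 0, "x": 0, "y": 0, "z": 0, "wx": 0, "wy": 0, "wz": 8}, {"hand": 0, "x": 0, "y": 0, "z": 0, "wx": 0, "wy": 0, "wz": 8}, {"hand": 0, "x": 0, "y": 0, "z": 0, "wx": 0, "wy": 0, "wz": 8}, {"hand": 0, "x": 0, "y": 0, "z": 0, "wx": 0, "wy": 0, "wz": 7.2}, {"hand": 0, "x": 0, "y": 0, "z": 0, "wx": 0, "wy": 5, "wz": 0}, {"hand": 0, "x": 0, "y": 0, "z": 0, "wx": 0, "wy": 5, "wz": 0}, {"hand": 0, "x": 0, "y": 0, "z": 0, "wx": 0, "wy": 5, "wz": 0}, {"hand": 0, "x": 0, "y": 0, "z": 0, "wx": 0, "wy": 5, "wz": 0}]'

```text
time_s: 3.9
position: [0.5609, 0.1259, 0.3935]
tcp_rot: [[0.075, 0.997, 0.029], [0.936, -0.08, 0.343], [0.345, 0.002, -0.939]]
force: [-1.0, 0.7, -0.8]
opening: 0.005
```

```bash
python3 -c "
from h import *;show()"
```

```text
{'time_s': 3.9, 'joint_positions': [-9.413, 16.307, 80.285, 20.162, 85.377, -6.809], 'position': [0.561, 0.126, 0.393], 'tcp_rot': [[0.075, 0.997, 0.029], [0.936, -0.08, 0.343], [0.345, 0.002, -0.939]], 'force': [-0.997, 0.676, -0.84], 'opening': 0.005}
```

Call:
move_arm --moves '[{"hand": 0, "x": 0, "y": 0.2, "z": 0, "wx": 0, "wy": 5, "wz": 0}, {"hand": 0, "x": 0, "y": 0.2, "z": 0, "wx": 0, "wy": 5, "wz": 0}, {"hand": 0, "x": 0, "y": 0.2, "z": 0, "wx": 0, "wy": 5, "wz": 0}, {"hand": 0, "x": 0, "y": 0.2, "z": 0, "wx": 0, "wy": 5, "wz": 0}, {"hand": 0, "x": 0, "y": 0.2, "z": 0, "wx": 0, "wy": 5, "wz": 0}, {"hand": 0, "x": 0, "y": 0.2, "z": 0, "wx": 0, "wy": 5, "wz": 0}, {"hand": 0, "x": 0, "y": 0, "z": 0, "wx": 0, "wy": 0, "wz": 0}]'

```text
time_s: 4.6
position: [0.591, 0.1219, 0.3906]
tcp_rot: [[0.057, 0.996, 0.062], [0.64, -0.084, 0.764], [0.766, -0.004, -0.643]]
force: [-0.3, -0.4, -0.2]
opening: 0.005
```

```bash
python3 -c "
from h import *;show();snap('scene','scene1');snap('side','side1')"
```

```text
{'time_s': 4.6, 'joint_positions': [-21.991, 23.369, 84.195, 46.996, 91.39, -24.194], 'position': [0.591, 0.122, 0.391], 'tcp_rot': [[0.057, 0.996, 0.062], [0.64, -0.084, 0.764], [0.766, -0.004, -0.643]], 'force': [-0.252, -0.399, -0.219], 'opening': 0.005}
```

View pics/scene1.png

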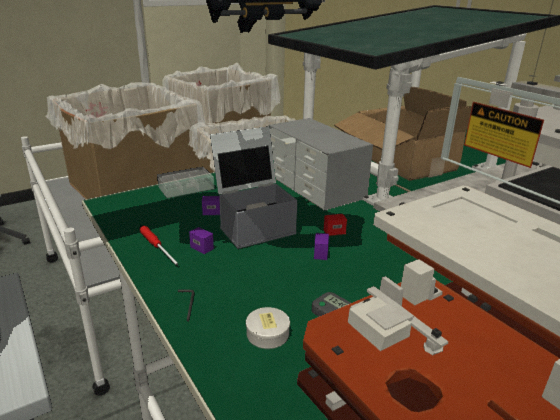

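View pics/side1.png

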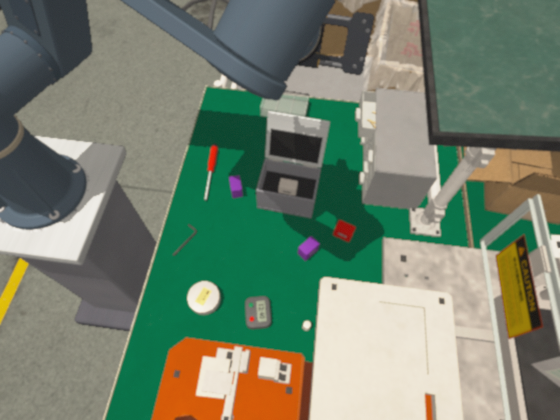

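Call:
move_arm --moves '[{"hand": 0, "x": -0.42, "y": 0, "z": 0.78, "wx": 0, "wy": 0, "wz": 0}, {"hand": 0, "x": -0.42, "y": 0, "z": 0.78, "wx": 0, "wy": 0, "wz": 0}, {"hand": 0, "x": -0.42, "y": 0, "z": 0.78, "wx": 0, "wy": 0, "wz": 0}, {"hand": 0, "x": -0.42, "y": 0, "z": 0.78, "wx": 0, "wy": 0, "wz": 0}, {"hand": 0, "x": -0.42, "y": 0, "z": 0.78, "wx": 0, "wy": 0, "wz": 0}, {"hand": 0, "x": -0.42, "y": 0, "z": 0.78, "wx": 0, "wy": 0, "wz": 0}, {"hand": 0, "x": -0.42, "y": 0, "z": 0.78, "wx": 0, "wy": 0, "wz": 0}, {"hand": 0, "x": -0.42, "y": 0, "z": 0.78, "wx": 0, "wy": 0, "wz": 0}, {"hand": 0, "x": -0.42, "y": 0, "z": 0.78, "wx": 0, "wy": 0, "wz": 0}, {"hand": 0, "x": -0.42, "y": 0, "z": 0.78, "wx": 0, "wy": 0, "wz": 0}, {"hand": 0, "x": 0, "y": 0, "z": 0, "wx": 0, "wy": 0, "wz": 0}]'

```text
time_s: 5.8
position: [0.5961, 0.2075, 0.1856]
tcp_rot: [[0.052, 0.997, 0.057], [0.641, -0.077, 0.763], [0.765, -0.003, -0.643]]
force: [-1.0, 0.3, -0.1]
opening: 0.008
```

```bash
cat >> h.py <<'E'
C0=np.array([.5871,.0631]);CX=np.array([.0802,.9968]);AX=np.array([.9968,-.0802])
def pz(P):
    P=np.asarray(P); d=P[...,:2]-C0; return np.stack([d@CX,d@AX,P[...,2]],-1)*1000
E
python3 -c "
from h import *;st=show();print(pz(st['position']))
snap('scene','scene2');snap('side','side2');s,c=snap('wrist','wrist2');print(c['hand_eye'].round(3).tolist(),c['fx'],c['cx'],c['cy'])"
```

```text
{'time_s': 5.8, 'joint_positions': [-13.586, 38.319, 95.441, 53.918, 69.171, -40.101], 'position': [0.596, 0.207, 0.186], 'tcp_rot': [[0.052, 0.997, 0.057], [0.641, -0.077, 0.763], [0.765, -0.003, -0.643]], 'force': [-1.042, 0.32, -0.1], 'opening': 0.008}
[144.66250551  -2.55981013 185.63982803]
[[0.0, -0.956, -0.293, 0.08], [1.0, 0.001, -0.0, -0.0], [0.0, -0.293, 0.956, -0.163], [0.0, 0.0, 0.0, 1.0]] 325.19226210127806 275.5382223284913 210.73123553399088
```

View pics/scene2.png

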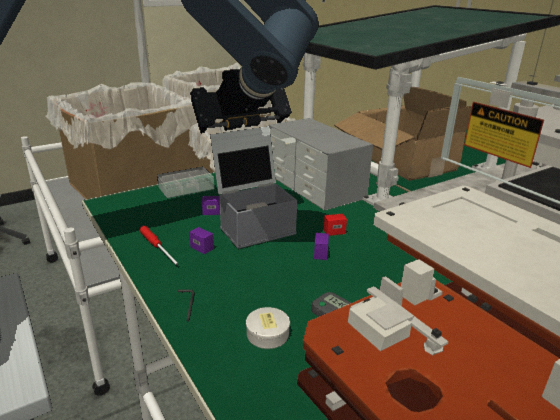

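View pics/wrist2.png

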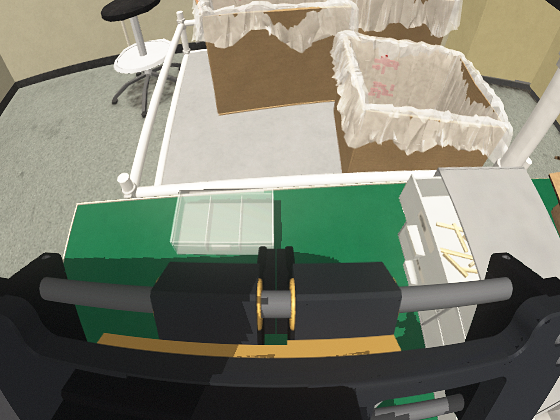

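View pics/side2.png

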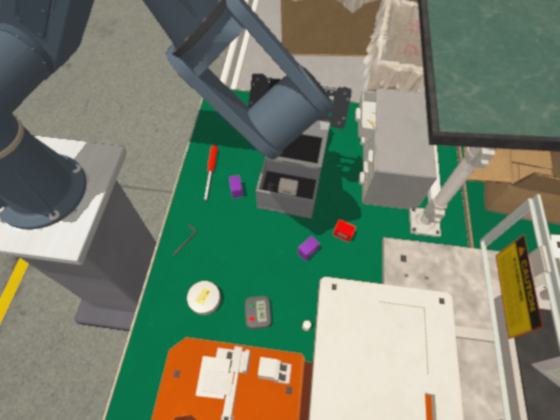

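Call:
move_arm --moves '[{"hand": 0, "x": -0.2, "y": 0.02, "z": -0.25, "wx": 0, "wy": 0, "wz": 0}, {"hand": 0, "x": -0.2, "y": 0.02, "z": -0.25, "wx": 0, "wy": 0, "wz": 0}, {"hand": 0, "x": -0.2, "y": 0.02, "z": -0.25, "wx": 0, "wy": 0, "wz": 0}, {"hand": 0, "x": -0.2, "y": 0.02, "z": -0.25, "wx": 0, "wy": 0, "wz": 0}, {"hand": 0, "x": -0.1, "y": 0, "z": -0.12, "wx": 0, "wy": 0, "wz": 0}, {"hand": 0, "x": -0.1, "y": 0, "z": -0.12, "wx": 0, "wy": 0, "wz": 0}, {"hand": 0, "x": -0.1, "y": 0, "z": -0.12, "wx": 0, "wy": 0, "wz": 0}, {"hand": 0, "x": -0.1, "y": 0, "z": -0.12, "wx": 0, "wy": 0, "wz": 0}, {"hand": 0, "x": -0.1, "y": 0, "z": -0.12, "wx": 0, "wy": 0, "wz": 0}, {"hand": 0, "x": -0.1, "y": 0, "z": -0.12, "wx": 0, "wy": 0, "wz": 0}]'

```text
time_s: 6.95
position: [0.5961, 0.1522, 0.1913]
tcp_rot: [[0.049, 0.997, 0.063], [0.635, -0.08, 0.768], [0.771, 0.002, -0.637]]
force: [-0.9, 3.1, 13.4]
opening: 0.002
```

```bash
cat >> h.py <<'E'
def lid(n,f):
    s,c=snap(n,f); W=pts(c).reshape(-1,3); Q=pz(W)
    m=(abs(Q[:,1])<68)&(Q[:,0]>-80)&(Q[:,0]<95)&(Q[:,2]>95)&(Q[:,2]<205)
    return s,c,Q,m
def lidang(n,f,iters=300):
    # ransac plane through hinge line: angle of points about the hinge
    s,c,Q,m=lid(n,f); P=Q[m]
    r=np.hypot(P[:,0]-45,P[:,2]-80); th=np.arctan2(P[:,2]-80,45-P[:,0]); k=(r>30)&(r<124)
    hgram,e=np.histogram(th[k],bins=np.arange(0,2.2,.05)); i=hgram.argmax()
    kk=k&(abs(th-(e[i]+.025))<.06); print(n,'lid angle',np.median(th[kk]).round(3),'n',kk.sum(),'rmax',np.percentile(r[kk],99).round(1)); 
    for j in np.argsort(-hgram)[:4]: print('   ',e[j].round(2),hgram[j])
E
python3 -c "
from h import *;st=show();print(pz(st['position']))
lidang('side','side3');lidang('scene','scene3')"
```

```text
{'time_s': 6.95, 'joint_positions': [-19.128, 38.178, 94.832, 51.367, 72.91, -42.36], 'position': [0.596, 0.152, 0.191], 'tcp_rot': [[0.049, 0.997, 0.063], [0.635, -0.08, 0.768], [0.771, 0.002, -0.637]], 'force': [-0.909, 3.076, 13.371], 'opening': 0.002}
[ 89.49147374   1.82843824 191.2700386 ]
side lid angle 1.686 n 132 rmax 121.0
    1.65 77
    1.7 46
    1.6 13
    1.75 2
scene lid angle 1.685 n 2361 rmax 117.1
    1.65 1579
    1.7 568
    1.6 280
    1.55 28
```

View pics/scene3.png

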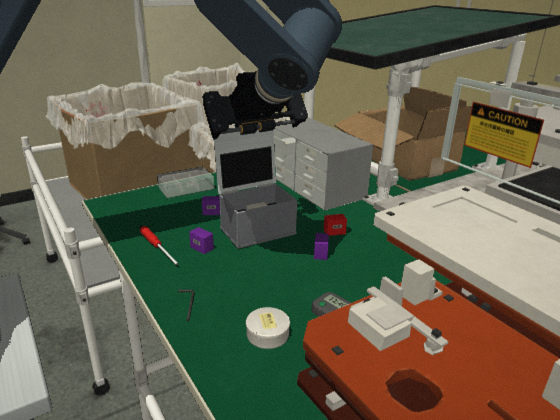

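Call:
move_arm --moves '[{"hand": 0, "x": 0.08, "y": 0, "z": -0.07, "wx": 0, "wy": 0, "wz": 0}, {"hand": 0, "x": 0.06, "y": 0, "z": -0.06, "wx": 0, "wy": 0, "wz": 0}, {"hand": 0, "x": -0.1, "y": 0, "z": -0.12, "wx": 0, "wy": 0, "wz": 0}, {"hand": 0, "x": -0.1, "y": 0, "z": -0.12, "wx": 0, "wy": 0, "wz": 0}, {"hand": 0, "x": -0.1, "y": 0, "z": -0.12, "wx": 0, "wy": 0, "wz": 0}]'

```text
time_s: 7.55
position: [0.5944, 0.1387, 0.1933]
tcp_rot: [[0.051, 0.997, 0.061], [0.639, -0.08, 0.765], [0.768, 0.0, -0.641]]
force: [0.5, 1.3, 6.6]
opening: 0.006
```

```bash
python3 -c "
from h import *;st=show();print(pz(st['position']))
lidang('scene','scene4')"
```

```text
{'time_s': 7.55, 'joint_positions': [-20.341, 37.922, 94.639, 50.316, 73.735, -42.402], 'position': [0.594, 0.139, 0.193], 'tcp_rot': [[0.051, 0.997, 0.061], [0.639, -0.08, 0.765], [0.768, 0.0, -0.641]], 'force': [0.529, 1.288, 6.557], 'opening': 0.006}
[ 75.95636678   1.17321893 193.28016574]
scene lid angle 1.578 n 2346 rmax 118.1
    1.55 1717
    1.5 370
    1.6 332
    1.45 34
```

Call:
move_arm --moves '[{"hand": 0, "x": -0.06, "y": 0, "z": -0.15, "wx": 0, "wy": 0, "wz": 0}, {"hand": 0, "x": -0.1, "y": 0, "z": -0.12, "wx": 0, "wy": 0, "wz": 0}, {"hand": 0, "x": -0.1, "y": 0, "z": -0.12, "wx": 0, "wy": 0, "wz": 0}]'

```text
time_s: 7.9
position: [0.5933, 0.1265, 0.1935]
tcp_rot: [[0.052, 0.997, 0.061], [0.641, -0.08, 0.764], [0.766, -0.0, -0.643]]
force: [0.5, 0.5, 3.1]
opening: 0.004
```

```bash
python3 -c "
from h import *;st=show();print(pz(st['position']))
lidang('scene','scene5')"
```

```text
{'time_s': 7.9, 'joint_positions': [-21.474, 37.904, 94.459, 49.553, 74.406, -42.75], 'position': [0.593, 0.126, 0.194], 'tcp_rot': [[0.052, 0.997, 0.061], [0.641, -0.08, 0.764], [0.766, -0.0, -0.643]], 'force': [0.489, 0.465, 3.139], 'opening': 0.004}
[ 63.67631247   1.11985806 193.54624983]
scene lid angle 1.475 n 2300 rmax 118.2
    1.45 1762
    1.4 393
    1.5 195
    1.35 41
```

View pics/scene5.png

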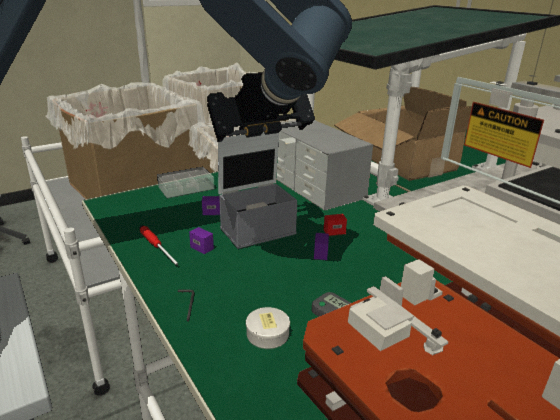

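Call:
move_arm --moves '[{"hand": 0, "x": -0.1, "y": 0, "z": -0.12, "wx": 0, "wy": 0, "wz": 0}, {"hand": 0, "x": 0.4, "y": 0, "z": 0, "wx": 0, "wy": 0, "wz": 0}, {"hand": 0, "x": 0.1, "y": 0, "z": -1.0, "wx": 0, "wy": 0, "wz": 0}, {"hand": 0, "x": 0, "y": 0, "z": -1.0, "wx": 0, "wy": 0, "wz": 0}, {"hand": 0, "x": -0.98, "y": 0, "z": -0.14, "wx": 0, "wy": 0, "wz": 0}, {"hand": 0, "x": -0.98, "y": 0, "z": -0.14, "wx": 0, "wy": 0, "wz": 0}, {"hand": 0, "x": -0.98, "y": 0, "z": -0.14, "wx": 0, "wy": 0, "wz": 0}, {"hand": 0, "x": -0.98, "y": 0, "z": -0.14, "wx": 0, "wy": 0, "wz": 0}, {"hand": 0, "x": -0.98, "y": 0, "z": -0.14, "wx": 0, "wy": 0, "wz": 0}]'

```text
time_s: 8.85
position: [0.5831, 0.0008, 0.1523]
tcp_rot: [[0.051, 0.997, 0.061], [0.641, -0.08, 0.763], [0.766, -0.0, -0.643]]
force: [0.1, -0.2, 0.4]
opening: 0.003
```

```bash
python3 -c "
from h import *;st=show();print(pz(st['position']))
lidang('scene','scene6')"
```

```text
{'time_s': 8.85, 'joint_positions': [-32.848, 42.95, 91.514, 43.386, 78.959, -50.169], 'position': [0.583, 0.001, 0.152], 'tcp_rot': [[0.051, 0.997, 0.061], [0.641, -0.08, 0.763], [0.766, -0.0, -0.643]], 'force': [0.117, -0.171, 0.376], 'opening': 0.003}
[-62.41314876   0.9685183  152.30151635]
scene lid angle 1.361 n 824 rmax 120.3
    1.35 557
    1.3 270
    1.25 31
    1.4 25
```

View pics/scene6.png

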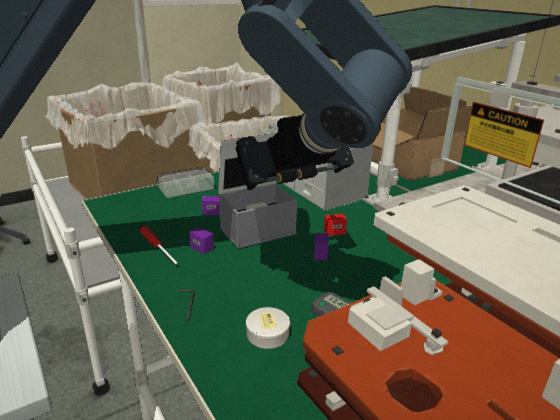

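Call:
move_arm --moves '[{"hand": 0, "x": 0.2, "y": 0, "z": 0.29, "wx": 0, "wy": 0, "wz": 0}, {"hand": 0, "x": 0.2, "y": 0, "z": 0.29, "wx": 0, "wy": 0, "wz": 0}, {"hand": 0, "x": 0.2, "y": 0, "z": 0.29, "wx": 0, "wy": 0, "wz": 0}, {"hand": 0, "x": 0, "y": 0, "z": 0, "wx": 0, "wy": 0, "wz": 0}, {"hand": 0, "x": 0, "y": 0, "z": 0, "wx": 0, "wy": 0, "wz": 0}, {"hand": 0, "x": 0, "y": 0, "z": 0, "wx": 0, "wy": 0, "wz": 0}, {"hand": 0, "x": 0, "y": 0, "z": 0, "wx": 0, "wy": 0, "wz": 0}, {"hand": 0, "x": 0, "y": 0, "z": 0, "wx": 0, "wy": 0, "wz": 0}, {"hand": 0, "x": 0, "y": 0, "z": 0, "wx": 0, "wy": 0, "wz": 0}, {"hand": 0, "x": 0, "y": 0, "z": 0, "wx": 0, "wy": 0, "wz": 0}]'

```text
time_s: 9.9
position: [0.5854, 0.0271, 0.1503]
tcp_rot: [[0.052, 0.997, 0.062], [0.641, -0.081, 0.764], [0.766, -0.0, -0.643]]
force: [-0.5, -0.8, 0.6]
opening: 0.005
```

```bash
python3 -c "
from h import *;st=show();print(pz(st['position']))
lidang('scene','scene7');snap('side','side7')"
```

```text
{'time_s': 9.9, 'joint_positions': [-30.605, 42.762, 92.706, 44.939, 77.123, -49.707], 'position': [0.585, 0.027, 0.15], 'tcp_rot': [[0.052, 0.997, 0.062], [0.641, -0.081, 0.764], [0.766, -0.0, -0.643]], 'force': [-0.528, -0.844, 0.614], 'opening': 0.005}
[-36.04798154   1.19631081 150.29816147]
scene lid angle 1.16 n 403 rmax 119.2
    1.15 254
    1.1 152
    1.2 15
    0.65 10
```

View pics/scene7.png

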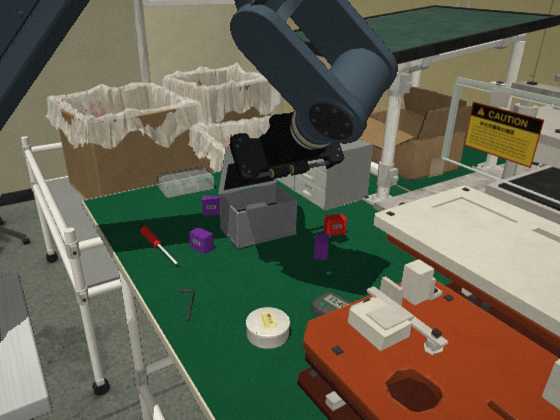

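View pics/side7.png

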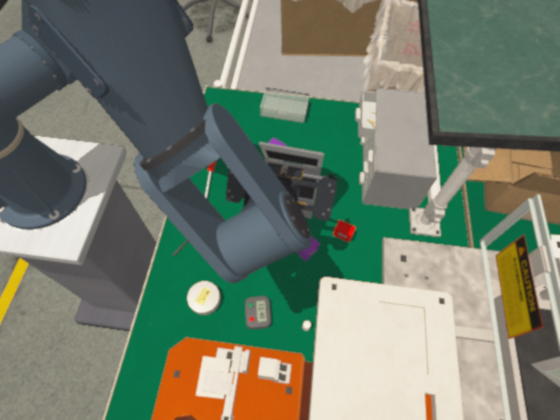

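Call:
move_arm --moves '[{"hand": 0, "x": 0, "y": 0, "z": 0, "wx": 0, "wy": 0, "wz": 0}, {"hand": 0, "x": 0, "y": 0, "z": 0, "wx": 0, "wy": 0, "wz": 0}, {"hand": 0, "x": 0, "y": 0, "z": 0, "wx": 0, "wy": 0, "wz": 0}, {"hand": 0, "x": 0, "y": 0, "z": 0, "wx": 0, "wy": 0, "wz": 0}, {"hand": 0, "x": 0, "y": 0, "z": 0, "wx": 0, "wy": 0, "wz": 0}, {"hand": 0, "x": 0, "y": 0, "z": 0, "wx": 0, "wy": 0, "wz": 0}, {"hand": 0, "x": 0, "y": 0, "z": 0, "wx": 0, "wy": 0, "wz": 0}, {"hand": 0, "x": 0, "y": 0, "z": 0, "wx": 0, "wy": 0, "wz": 0}]'

```text
time_s: 10.8
position: [0.5854, 0.0273, 0.1504]
tcp_rot: [[0.052, 0.997, 0.061], [0.641, -0.08, 0.764], [0.766, 0.0, -0.643]]
force: [0.3, -0.2, -0.0]
opening: 0.008
```

```bash
python3 -c "
from h import *;st=show();print(pz(st['position']))
lidang('scene','scene8')"
```

```text
{'time_s': 10.8, 'joint_positions': [-30.583, 42.755, 92.709, 44.941, 77.125, -49.705], 'position': [0.585, 0.027, 0.15], 'tcp_rot': [[0.052, 0.997, 0.061], [0.641, -0.08, 0.764], [0.766, 0.0, -0.643]], 'force': [0.258, -0.173, -0.023], 'opening': 0.008}
[-35.80949154   1.15976598 150.36937635]
scene lid angle 0.818 n 311 rmax 118.9
    0.8 214
    0.75 78
    0.85 25
    0.65 7
```

View pics/scene8.png

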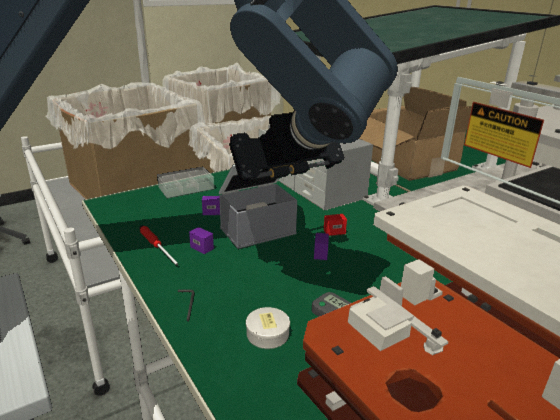

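Call:
move_arm --moves '[{"hand": 0, "x": 0, "y": 0, "z": 0, "wx": 0, "wy": 0, "wz": 0}, {"hand": 0, "x": 0, "y": 0, "z": 0, "wx": 0, "wy": 0, "wz": 0}, {"hand": 0, "x": 0, "y": 0, "z": 0, "wx": 0, "wy": 0, "wz": 0}]'

```text
time_s: 11.15
position: [0.5854, 0.0272, 0.1503]
tcp_rot: [[0.052, 0.997, 0.061], [0.641, -0.08, 0.763], [0.766, -0.0, -0.643]]
force: [-1.4, -0.8, -0.7]
opening: 0.005
```

```bash
python3 -c "
from h import *
F=[]
st=show();print(pz(st['position']))
lidang('scene','scene9');print(bot.read_state()['force']);lidang('scene','scene9b');print(bot.read_state()['force'])"
```

```text
{'time_s': 11.15, 'joint_positions': [-30.591, 42.761, 92.707, 44.93, 77.117, -49.708], 'position': [0.585, 0.027, 0.15], 'tcp_rot': [[0.052, 0.997, 0.061], [0.641, -0.08, 0.763], [0.766, -0.0, -0.643]], 'force': [-1.353, -0.838, -0.726], 'opening': 0.005}
[-35.9427403    1.15448471 150.2592691 ]
scene lid angle 0.791 n 301 rmax 119.1
    0.75 178
    0.8 127
    0.7 9
    0.65 8
[-0.68205947 -0.42845992 -0.04384958]
scene lid angle 0.789 n 311 rmax 116.5
    0.75 195
    0.8 115
    0.7 13
    0.85 9
[ 0.4526433  -0.00131583 -1.00300368]
```

Call:
move_arm --moves '[{"hand": 0, "x": -0.08, "y": 0, "z": 0, "wx": 0, "wy": 0, "wz": 0}, {"hand": 0, "x": -0.08, "y": 0, "z": 0, "wx": 0, "wy": 0, "wz": 0}, {"hand": 0, "x": -0.08, "y": 0, "z": 0, "wx": 0, "wy": 0, "wz": 0}, {"hand": 0, "x": -0.08, "y": 0, "z": 0, "wx": 0, "wy": 0, "wz": 0}, {"hand": 0, "x": -0.08, "y": 0, "z": 0, "wx": 0, "wy": 0, "wz": 0}, {"hand": 0, "x": -0.08, "y": 0, "z": 0, "wx": 0, "wy": 0, "wz": 0}, {"hand": 0, "x": -0.08, "y": 0, "z": 0, "wx": 0, "wy": 0, "wz": 0}, {"hand": 0, "x": -0.08, "y": 0, "z": 0, "wx": 0, "wy": 0, "wz": 0}, {"hand": 0, "x": -0.08, "y": 0, "z": 0.01, "wx": 0, "wy": 0, "wz": 0}, {"hand": 0, "x": -0.08, "y": 0, "z": 0.01, "wx": 0, "wy": 0, "wz": 0}, {"hand": 0, "x": -0.08, "y": 0, "z": 0.01, "wx": 0, "wy": 0, "wz": 0}, {"hand": 0, "x": -0.08, "y": 0, "z": 0.01, "wx": 0, "wy": 0, "wz": 0}, {"hand": 0, "x": -0.08, "y": 0, "z": 0.01, "wx": 0, "wy": 0, "wz": 0}, {"hand": 0, "x": -0.08, "y": 0, "z": 0.01, "wx": 0, "wy": 0, "wz": 0}, {"hand": 0, "x": -0.08, "y": 0, "z": 0.01, "wx": 0, "wy": 0, "wz": 0}, {"hand": 0, "x": -0.08, "y": 0, "z": 0.01, "wx": 0, "wy": 0, "wz": 0}]'

```text
time_s: 12.85
position: [0.5838, 0.0082, 0.1244]
tcp_rot: [[0.052, 0.997, 0.061], [0.641, -0.08, 0.764], [0.766, -0.0, -0.643]]
force: [0.1, -1.1, -0.1]
opening: 0.003
```

```bash
python3 -c "
from h import *
st=show();print(pz(st['position']))
lidang('scene','scene10');lidang('side','side10')"
```

```text
{'time_s': 12.85, 'joint_positions': [-32.226, 45.389, 92.281, 44.3, 76.349, -52.121], 'position': [0.584, 0.008, 0.124], 'tcp_rot': [[0.052, 0.997, 0.061], [0.641, -0.08, 0.764], [0.766, -0.0, -0.643]], 'force': [0.062, -1.111, -0.128], 'opening': 0.003}
[-54.94815737   1.15245534 124.3805249 ]
scene lid angle 0.53 n 83 rmax 121.1
    0.5 55
    0.55 24
    0.35 6
    0.45 6
side lid angle 0.596 n 829 rmax 121.1
    0.55 468
    0.6 438
    0.65 163
    0.7 47
```

View pics/scene10.png

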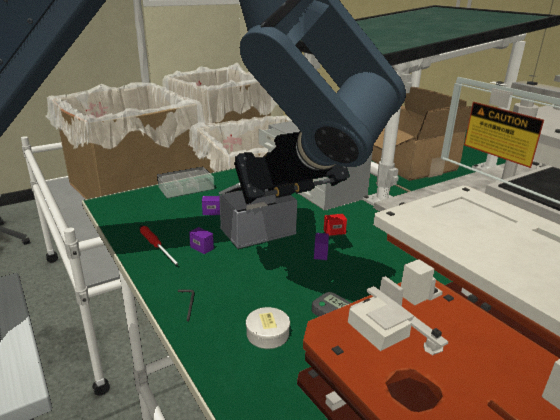

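Call:
move_arm --moves '[{"hand": 0, "x": -0.08, "y": 0, "z": 0.02, "wx": 0, "wy": 0, "wz": 0}, {"hand": 0, "x": -0.08, "y": 0, "z": 0.02, "wx": 0, "wy": 0, "wz": 0}, {"hand": 0, "x": -0.08, "y": 0, "z": 0.02, "wx": 0, "wy": 0, "wz": 0}, {"hand": 0, "x": -0.08, "y": 0, "z": 0.02, "wx": 0, "wy": 0, "wz": 0}, {"hand": 0, "x": -0.08, "y": 0, "z": 0.02, "wx": 0, "wy": 0, "wz": 0}, {"hand": 0, "x": -0.08, "y": 0, "z": 0.02, "wx": 0, "wy": 0, "wz": 0}, {"hand": 0, "x": -0.08, "y": 0, "z": 0.02, "wx": 0, "wy": 0, "wz": 0}, {"hand": 0, "x": -0.08, "y": 0, "z": 0.02, "wx": 0, "wy": 0, "wz": 0}, {"hand": 0, "x": -0.075, "y": 0, "z": 0.03, "wx": 0, "wy": 0, "wz": 0}, {"hand": 0, "x": -0.075, "y": 0, "z": 0.03, "wx": 0, "wy": 0, "wz": 0}, {"hand": 0, "x": -0.075, "y": 0, "z": 0.03, "wx": 0, "wy": 0, "wz": 0}, {"hand": 0, "x": -0.075, "y": 0, "z": 0.03, "wx": 0, "wy": 0, "wz": 0}, {"hand": 0, "x": -0.075, "y": 0, "z": 0.03, "wx": 0, "wy": 0, "wz": 0}, {"hand": 0, "x": -0.075, "y": 0, "z": 0.03, "wx": 0, "wy": 0, "wz": 0}, {"hand": 0, "x": -0.075, "y": 0, "z": 0.03, "wx": 0, "wy": 0, "wz": 0}, {"hand": 0, "x": -0.075, "y": 0, "z": 0.03, "wx": 0, "wy": 0, "wz": 0}]'

```text
time_s: 14.55
position: [0.5829, -0.0039, 0.0942]
tcp_rot: [[0.052, 0.997, 0.061], [0.641, -0.08, 0.764], [0.766, -0.0, -0.643]]
force: [0.0, -0.9, -0.3]
opening: 0.007
```

```bash
python3 -c "
from h import *
st=show();print(pz(st['position']))
lidang('scene','scene11');lidang('side','side11')
s,c=pickle.load(open('pics/side11.pkl','rb'));cv2.imwrite('pics/side11c.png',cv2.resize(c['image'][100:250,200:360,::-1],None,fx=4,fy=4))"
```

```text
{'time_s': 14.55, 'joint_positions': [-33.257, 48.365, 91.952, 44.125, 74.924, -54.526], 'position': [0.583, -0.004, 0.094], 'tcp_rot': [[0.052, 0.997, 0.061], [0.641, -0.08, 0.764], [0.766, -0.0, -0.643]], 'force': [0.033, -0.936, -0.287], 'opening': 0.007}
[-67.16148491   1.16481099  94.21200934]
scene lid angle 0.317 n 96 rmax 119.3
    0.3 63
    0.25 24
    0.35 10
    0.0 0
side lid angle 0.328 n 1430 rmax 120.6
    0.3 1060
    0.35 386
    0.4 91
    0.25 63
```

View pics/side11c.png

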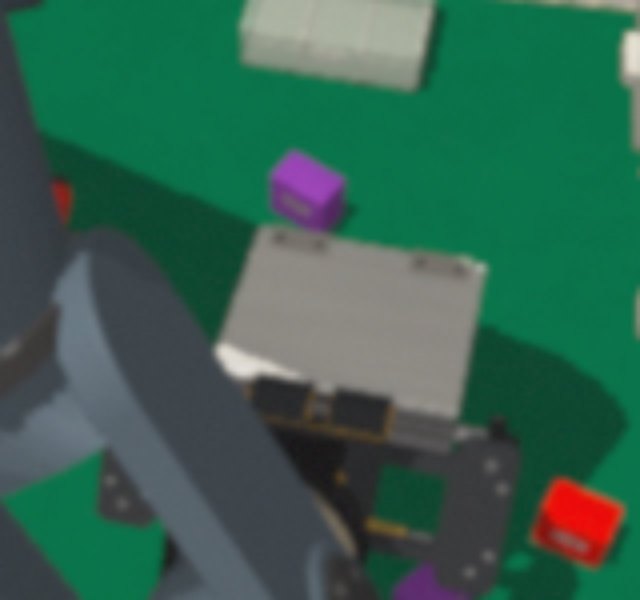

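Call:
move_arm --moves '[{"hand": 0, "x": -0.07, "y": 0, "z": 0.04, "wx": 0, "wy": 0, "wz": 0}, {"hand": 0, "x": -0.07, "y": 0, "z": 0.04, "wx": 0, "wy": 0, "wz": 0}, {"hand": 0, "x": -0.07, "y": 0, "z": 0.04, "wx": 0, "wy": 0, "wz": 0}, {"hand": 0, "x": -0.07, "y": 0, "z": 0.04, "wx": 0, "wy": 0, "wz": 0}, {"hand": 0, "x": -0.07, "y": 0, "z": 0.04, "wx": 0, "wy": 0, "wz": 0}, {"hand": 0, "x": -0.07, "y": 0, "z": 0.04, "wx": 0, "wy": 0, "wz": 0}, {"hand": 0, "x": -0.07, "y": 0, "z": 0.04, "wx": 0, "wy": 0, "wz": 0}, {"hand": 0, "x": -0.07, "y": 0, "z": 0.04, "wx": 0, "wy": 0, "wz": 0}, {"hand": 0, "x": -0.065, "y": 0, "z": 0.05, "wx": 0, "wy": 0, "wz": 0}, {"hand": 0, "x": -0.065, "y": 0, "z": 0.05, "wx": 0, "wy": 0, "wz": 0}, {"hand": 0, "x": -0.065, "y": 0, "z": 0.05, "wx": 0, "wy": 0, "wz": 0}, {"hand": 0, "x": -0.065, "y": 0, "z": 0.05, "wx": 0, "wy": 0, "wz": 0}]'

```text
time_s: 15.85
position: [0.5827, -0.0073, 0.0701]
tcp_rot: [[0.051, 0.997, 0.062], [0.641, -0.08, 0.763], [0.766, 0.0, -0.643]]
force: [0.5, -3.0, -0.1]
opening: 0.003
```

```bash
cat >> h.py <<'E'
def top(n,f):
    s,c=snap(n,f); Q=pz(pts(c).reshape(-1,3)); m=(abs(Q[:,1])<60)&(Q[:,0]>-65)&(Q[:,0]<35)&(Q[:,2]>78)&(Q[:,2]<125)
    P=Q[m]
    for _ in range(6):
        q=np.polyfit(P[:,0],P[:,2],1); r=P[:,2]-np.polyval(q,P[:,0]); P=P[abs(r)<3*max(1,np.median(abs(r)))]
    print(n,'slope angle',-np.arctan(q[0]).round(4),'height at hinge',np.polyval(q,45).round(1),len(P))
E
python3 -c "
from h import *
st=show();print(pz(st['position']))
top('side','side12')"
```

```text
{'time_s': 15.85, 'joint_positions': [-33.531, 50.686, 91.813, 44.364, 73.45, -56.242], 'position': [0.583, -0.007, 0.07], 'tcp_rot': [[0.051, 0.997, 0.062], [0.641, -0.08, 0.763], [0.766, 0.0, -0.643]], 'force': [0.491, -3.02, -0.105], 'opening': 0.003}
[-70.57880129   1.23609813  70.0637209 ]
side slope angle 0.0601 height at hinge 85.8 2011
```

Call:
move_arm --moves '[{"hand": 0, "x": -0.055, "y": 0, "z": 0.03, "wx": 0, "wy": 0, "wz": 0}, {"hand": 0, "x": -0.055, "y": 0, "z": 0.03, "wx": 0, "wy": 0, "wz": 0}, {"hand": 0, "x": -0.055, "y": 0, "z": 0.03, "wx": 0, "wy": 0, "wz": 0}, {"hand": 0, "x": -0.055, "y": 0, "z": 0.03, "wx": 0, "wy": 0, "wz": 0}, {"hand": 0, "x": -0.055, "y": 0, "z": 0.03, "wx": 0, "wy": 0, "wz": 0}]'

```text
time_s: 16.4
position: [0.5823, -0.0081, 0.0627]
tcp_rot: [[0.052, 0.997, 0.061], [0.64, -0.08, 0.764], [0.767, -0.0, -0.642]]
force: [-0.1, -0.8, 0.1]
opening: 0.006
```

```bash
python3 -c "
from h import *
st=show();print(pz(st['position']))
top('side','side13')"
```

```text
{'time_s': 16.4, 'joint_positions': [-33.625, 51.44, 91.745, 44.461, 73.095, -56.774], 'position': [0.582, -0.008, 0.063], 'tcp_rot': [[0.052, 0.997, 0.061], [0.64, -0.08, 0.764], [0.767, -0.0, -0.642]], 'force': [-0.072, -0.838, 0.131], 'opening': 0.006}
[-71.3839229    0.96552057  62.6544931 ]
side slope angle -0.0026 height at hinge 85.9 2083
```

Call:
move_arm --moves '[{"hand": 0, "x": -0.08, "y": 0, "z": 0, "wx": 0, "wy": 0, "wz": 0}, {"hand": 0, "x": -0.08, "y": 0, "z": 0, "wx": 0, "wy": 0, "wz": 0}, {"hand": 0, "x": -0.1, "y": 0, "z": 0, "wx": 0, "wy": 0, "wz": 0}, {"hand": 0, "x": -0.1, "y": 0, "z": -0.12, "wx": 0, "wy": 0, "wz": 0}, {"hand": 0, "x": -0.2, "y": 0, "z": -0.25, "wx": 0, "wy": 0, "wz": 0}, {"hand": 0, "x": -0.2, "y": 0, "z": -0.25, "wx": 0, "wy": 0, "wz": 0}, {"hand": 0, "x": -0.2, "y": 0, "z": -0.25, "wx": 0, "wy": 0, "wz": 0}, {"hand": 0, "x": -0.2, "y": 0, "z": -0.25, "wx": 0, "wy": 0, "wz": 0}, {"hand": 0, "x": -0.2, "y": 0, "z": -0.25, "wx": 0, "wy": 0, "wz": 0}, {"hand": 0, "x": -0.2, "y": 0, "z": -0.25, "wx": 0, "wy": 0, "wz": 0}, {"hand": 0, "x": 0.2, "y": 0, "z": -0.5, "wx": 0, "wy": 0, "wz": 0}, {"hand": 0, "x": 0.3, "y": 0, "z": -0.5, "wx": 0, "wy": 0, "wz": 0}, {"hand": 0, "x": 0.3, "y": 0, "z": -0.5, "wx": 0, "wy": 0, "wz": 0}, {"hand": 0, "x": 0.3, "y": 0, "z": -0.5, "wx": 0, "wy": 0, "wz": 0}, {"hand": 0, "x": 0.3, "y": 0, "z": -0.5, "wx": 0, "wy": 0, "wz": 0}, {"hand": 0, "x": 0.3, "y": 0, "z": -0.5, "wx": 0, "wy": 0, "wz": 0}, {"hand": 0, "x": 0.3, "y": 0, "z": -0.5, "wx": 0, "wy": 0, "wz": 0}, {"hand": 0, "x": 0.3, "y": 0, "z": -0.5, "wx": 0, "wy": 0, "wz": 0}, {"hand": 0, "x": 0, "y": 0, "z": 0, "wx": 0, "wy": 0, "wz": 0}, {"hand": 0, "x": 0, "y": 0, "z": 0, "wx": 0, "wy": 0, "wz": 0}]'

```text
time_s: 18.45
position: [0.5748, -0.1043, 0.1673]
tcp_rot: [[0.051, 0.997, 0.062], [0.641, -0.08, 0.763], [0.766, 0.0, -0.643]]
force: [-0.4, 0.0, 0.5]
opening: 0.006
```

```bash
python3 -c "
from h import *
st=show();print(pz(st['position']))
top('side','side14');snap('scene','scene14')
_,a=pickle.load(open('pics/side0.pkl','rb'));_,b=pickle.load(open('pics/side14.pkl','rb'))
cv2.imwrite('pics/cmp.png',np.vstack([a['image'][170:340,170:360],b['image'][170:340,170:360]])[:,:,::-1].repeat(1,0))
W=pts(b);
for u,v in [(203,298),(258,312),(307,325)]: print(W[v,u].round(3))
Q=pz(W.reshape(-1,3));m=(Q[:,2]>82)&(Q[:,2]<90)&(abs(Q[:,0])<100)&(abs(Q[:,1])<90);print(np.percentile(Q[m],[1,99],axis=0).round(1))"
```

```text
{'time_s': 18.45, 'joint_positions': [-41.082, 43.836, 85.013, 38.066, 87.184, -51.184], 'position': [0.575, -0.104, 0.167], 'tcp_rot': [[0.051, 0.997, 0.062], [0.641, -0.08, 0.763], [0.766, 0.0, -0.643]], 'force': [-0.45, 0.021, 0.499], 'opening': 0.006}
[-167.8087605     1.12544364  167.29509851]
side slope angle -0.0034 height at hinge 85.9 2073
[ 0.445 -0.212  0.026]
[ 0.586 -0.32   0.422]
[ 0.659 -0.236  0.025]
[[-74.8 -63.7  82.7]
 [ 44.1  63.4  88.6]]
```

View pics/scene14.png

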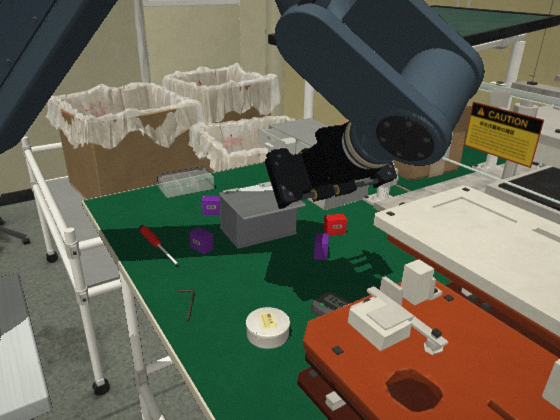

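View pics/side14.png

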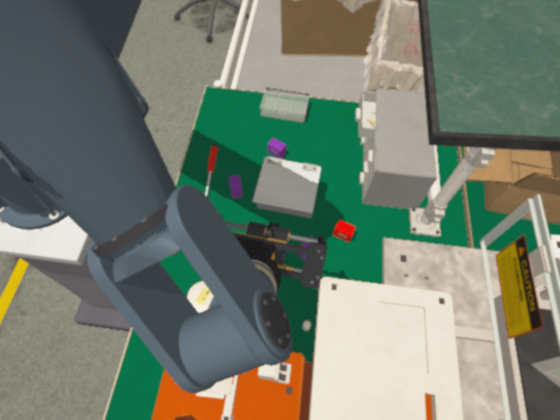

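The lid lies flat on the case at (287,187) in the side view. The tool is clear of everything, the case hasn't moved, and the bystanders are where they stood. Handing in now.

```bash
python3 -c "
from h import *
print(order.hand_in())"
```

```text
the job is handed in; nothing more can be done
None
```

The lid is shut on the case and the arm is clear of everything. I handed the job in at about 18.5 s of the 54 s allowed; no verdict was reported.

- **Tipping:** I hooked the lip from behind with the closed fingertips and pulled the lid past upright, to about 1.46 rad or less. The tool force reached about 13 N, mostly vertical, because the finger rubbed and wedged on the lip. That is under the 25 N limit, but less gentle than intended; I raised the finger a little and it eased.
- **Catching:** I brought the fingers round in front while the lid fell. The lid came to rest on the outside of the fingers at about 0.79 rad and read steady in two pictures. Tool force noise of about 1 N hides the lid's weight, so the catch is judged from the pictures.
- **Lowering:** The lid went down at about 2 cm/s at the lip. It measured 0.53, about 0.3 and then 0.06 rad, and shut without any sign of a bump.

**Last checks**
- **Lid:** the angle read about 0.00 rad.
- **Case:** its outline matched the starting fit within about 1–2 mm.
- **Tin and pin:** they read within about 1 mm of where they started.
- **Stopwatch:** the arm hid most of it in the last pictures, so I could not measure it; the arm never came near it.
- **Setting block:** it is under the shut lid and was never touched as far as I can tell, but I could not see it at the end.

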